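# Stroke the specimen tray's dust lids shut

### The job

Cover the specimens: with the shut fingertips, skim lightly along the curved row of blue lids in one low pass, just above the height of the shut lids, from the red-dot end to the green-dot end, so that each of the five lids is pressed down shut in turn; do not lift the fingers well away from the row part-way, and finish clear of it. Do not grip, lift or shove the tray, leave the orange tray's lids open, and leave everything else where it is.

Things in the scene. Friction and masses are not known exactly. Their poses are not given: they have to be found in the camera images.
- tray_blue: curved aluminium tray with blue lids (copper discs in its wells), loose, 0.9 kg, 250 x 62 mm, plate 10 mm thick. Origin: underside, below lid 3. Lids 1 to 5 lie on an arc of radius 200 mm about (-200, 0) mm of the tray's frame, at +0.46, +0.23, 0, -0.23, -0.46 rad: lid 1 at the +y end by the red dot, lid 5 by the green dot. Shut lid tops are 20 mm above the bench; nothing else on it is higher
- tray_orange: curved aluminium tray with orange lids (empty wells; must stay open), loose, 0.9 kg, 250 x 62 mm, plate 10 mm thick. Origin: underside, below lid 3. Lids 1 to 5 lie on an arc of radius 200 mm about (-200, 0) mm of the tray's frame, at +0.46, +0.23, 0, -0.23, -0.46 rad: lid 1 at the +y end by the red dot, lid 5 by the green dot. Shut lid tops are 20 mm above the bench; nothing else on it is higher
- blue1_seat (a point): point fixed on the blue tray: where the centre of the top face of blue lid 1 is when that lid is shut level (20 mm above the bench). Fingertips passing along the arc 1 to 5 mm above this point shut the lid; lower than it, they catch on the next hinge edge and shove the tray. Its axes are the tray's
- blue2_seat (a point): point fixed on the blue tray: where the centre of the top face of blue lid 2 is when that lid is shut level (20 mm above the bench). Fingertips passing along the arc 1 to 5 mm above this point shut the lid; lower than it, they catch on the next hinge edge and shove the tray. Its axes are the tray's
- blue3_seat (a point): point fixed on the blue tray: where the centre of the top face of blue lid 3 is when that lid is shut level (20 mm above the bench). Fingertips passing along the arc 1 to 5 mm above this point shut the lid; lower than it, they catch on the next hinge edge and shove the tray. Its axes are the tray's
- blue4_seat (a point): point fixed on the blue tray: where the centre of the top face of blue lid 4 is when that lid is shut level (20 mm above the bench). Fingertips passing along the arc 1 to 5 mm above this point shut the lid; lower than it, they catch on the next hinge edge and shove the tray. Its axes are the tray's
- blue5_seat (a point): point fixed on the blue tray: where the centre of the top face of blue lid 5 is when that lid is shut level (20 mm above the bench). Fingertips passing along the arc 1 to 5 mm above this point shut the lid; lower than it, they catch on the next hinge edge and shove the tray. Its axes are the tray's
- blue1 (a joint): angle of blue lid 1 (1 is beside the red dot): 0 = shut level, larger = more open (starts 0.7 to 1.0 rad); it can be pushed to -0.08. Lid 37 mm along the arc, 32 mm wide, 3 mm thick, hinged on its edge nearest the red dot, 20 mm before its centre, 18.5 mm above the bench; open, its free edge leans towards the green dot, up to 50 mm high. A fraction of a newton moves it; it stays where left
- blue2 (a joint): angle of blue lid 2 (1 is beside the red dot): 0 = shut level, larger = more open (starts 0.7 to 1.0 rad); it can be pushed to -0.08. Lid 37 mm along the arc, 32 mm wide, 3 mm thick, hinged on its edge nearest the red dot, 20 mm before its centre, 18.5 mm above the bench; open, its free edge leans towards the green dot, up to 50 mm high. A fraction of a newton moves it; it stays where left
- blue3 (a joint): angle of blue lid 3 (1 is beside the red dot): 0 = shut level, larger = more open (starts 0.7 to 1.0 rad); it can be pushed to -0.08. Lid 37 mm along the arc, 32 mm wide, 3 mm thick, hinged on its edge nearest the red dot, 20 mm before its centre, 18.5 mm above the bench; open, its free edge leans towards the green dot, up to 50 mm high. A fraction of a newton moves it; it stays where left
- blue4 (a joint): angle of blue lid 4 (1 is beside the red dot): 0 = shut level, larger = more open (starts 0.7 to 1.0 rad); it can be pushed to -0.08. Lid 37 mm along the arc, 32 mm wide, 3 mm thick, hinged on its edge nearest the red dot, 20 mm before its centre, 18.5 mm above the bench; open, its free edge leans towards the green dot, up to 50 mm high. A fraction of a newton moves it; it stays where left
- blue5 (a joint): angle of blue lid 5 (1 is beside the red dot): 0 = shut level, larger = more open (starts 0.7 to 1.0 rad); it can be pushed to -0.08. Lid 37 mm along the arc, 32 mm wide, 3 mm thick, hinged on its edge nearest the red dot, 20 mm before its centre, 18.5 mm above the bench; open, its free edge leans towards the green dot, up to 50 mm high. A fraction of a newton moves it; it stays where left
- orange1 (a joint): angle of orange lid 1 (1 is beside the red dot): 0 = shut level, larger = more open (starts 0.7 to 1.0 rad); it can be pushed to -0.08. Lid 37 mm along the arc, 32 mm wide, 3 mm thick, hinged on its edge nearest the red dot, 20 mm before its centre, 18.5 mm above the bench; open, its free edge leans towards the green dot, up to 50 mm high. A fraction of a newton moves it; it stays where left
- orange2 (a joint): angle of orange lid 2 (1 is beside the red dot): 0 = shut level, larger = more open (starts 0.7 to 1.0 rad); it can be pushed to -0.08. Lid 37 mm along the arc, 32 mm wide, 3 mm thick, hinged on its edge nearest the red dot, 20 mm before its centre, 18.5 mm above the bench; open, its free edge leans towards the green dot, up to 50 mm high. A fraction of a newton moves it; it stays where left
- orange3 (a joint): angle of orange lid 3 (1 is beside the red dot): 0 = shut level, larger = more open (starts 0.7 to 1.0 rad); it can be pushed to -0.08. Lid 37 mm along the arc, 32 mm wide, 3 mm thick, hinged on its edge nearest the red dot, 20 mm before its centre, 18.5 mm above the bench; open, its free edge leans towards the green dot, up to 50 mm high. A fraction of a newton moves it; it stays where left
- orange4 (a joint): angle of orange lid 4 (1 is beside the red dot): 0 = shut level, larger = more open (starts 0.7 to 1.0 rad); it can be pushed to -0.08. Lid 37 mm along the arc, 32 mm wide, 3 mm thick, hinged on its edge nearest the red dot, 20 mm before its centre, 18.5 mm above the bench; open, its free edge leans towards the green dot, up to 50 mm high. A fraction of a newton moves it; it stays where left
- orange5 (a joint): angle of orange lid 5 (1 is beside the red dot): 0 = shut level, larger = more open (starts 0.7 to 1.0 rad); it can be pushed to -0.08. Lid 37 mm along the arc, 32 mm wide, 3 mm thick, hinged on its edge nearest the red dot, 20 mm before its centre, 18.5 mm above the bench; open, its free edge leans towards the green dot, up to 50 mm high. A fraction of a newton moves it; it stays where left
- vial: small amber glass vial with a white cap, 26 mm across, 50 mm tall; origin at the centre of its foot; stands on the hollow side of the blue tray, leave alone
- objective: steel microscope objective, 28 mm across, 44 mm tall, standing; origin at the centre of its foot; stands on the hollow side of the orange tray, leave alone
- mouse: black computer mouse, about 100 x 58 x 33 mm; leave alone
- adapter: bare metal adapter box, 80 x 100 x 55 mm; leave alone
- driver: screwdriver lying on the bench, 160 mm long; leave alone
- dish: white bowl-shaped dish, 80 mm across, 18 mm tall; leave alone

How it is judged:
By the outcome, as a careful person would: the job done as asked, in the order asked, and still so for the second after the job is handed in, with the robot touching nothing.
It also fails if it takes over 40 s, if anything falls off the work surface, if the arm or the gripper's body presses on something with over 40 N, if the wrist force passes 120 N, or if a joint passes its speed limit or range.

### The arm

A 6-joint arm with a two-finger parallel gripper is mounted at the origin on the work surface. World frame = base frame: x ahead of the robot, y to its left, z up, the work surface at z = 0. Lengths are in m, angles in rad, forces in N, time in s.
With the tool pointing down it reaches from about 0.25 to 0.725 m from the base axis. Payload 4 kg.
Tool frame: the origin (TCP) lies between the finger pads; the fingertips stand 8 mm ahead of it and the grasp point (between the pads) lies 11 mm behind it; z points along the fingers, y is the line along which they close (so a half turn about z gives the same grasp; the last joint's range is limited). The gripper opens to 85 mm and grips with 20 to 120 N. Pads are 22 mm wide; open, the fingers measure 114 mm over their backs; the gripper's body (76 mm by 85 mm) begins 54 mm behind the grasp point. The pads swing forward as they close: fully open they stand 13 mm farther back than shut.
Start: joints at [1.304, 0.241, 0.005, 1.335, 0, 1.571], TCP at [0.132, 0.482, 0.239] pointing down, gripper open.
Joint ranges: [-2.72, 2.72], [-1.05, 1.87], [-1.09, 1.28], [-1.99, 2.15], [-1.42, 1.44], [-3.14, 3.14]. Speed limits (rad/s): [2.79, 2.79, 3.14, 3.14, 3.14, 3.14].

### API

Orientations are given as a unit quaternion [x, y, z, w].
In Python, from plant import env, cams, ticket, finder gives the robot as it stands.
- The arm moves only by the tool arm_command, never from a script. Its argument "motion" is a list of rows, each a list of 7 numbers: the turn, a rotation vector about the tool's x, y, z in degrees, then the shift along the tool's x, y, z in cm, then the finger opening in cm, from 0 to 8.54. A call has 1 to 10 rows; each row shifts and turns the commanded pose from where the row before left it, along the tool's axes as they then stand; what a row does not reach is not made up. A row lasts 1/10 s, in which the tool goes at most 50 mm and 8.59 degrees, less where a joint would pass 70% of its speed; a pose out of reach is approached as far as the arm can. A call is refused whole if a number of a shift passes 5 or a number of a turn 8.59, either way. A call with a gripper value outside its range is refused whole. The fingers move at their own pace and stop on an object; "newtons" is the grip in N (left out, the last holds). Time passes only in rows, so rows that do not move let the fingers close. It gives the time, the measured TCP pose, the force, the opening and the grip force at its end, in the units of the state.
- env.get_state(): the state, without advancing time (a new reading comes with each control period).
- cams.get_image(name): name is "side" or "top" or "wrist"; returns the picture (480x640x3 uint8, red, green, blue); there is no depth.
- cams.camera_params(name): a dict with "fx", "fy", "cx", "cy" (pixels), "view" (4x4, takes a point from world to camera coordinates); the wrist camera has in their place "mount" (4x4, takes a point from camera to tool coordinates, whose origin is the TCP and whose axes are the flange's). Camera axes: x right, y up, looking along -z (the intrinsics and any distortion apply to the point x, -y, -z); pixel columns grow to the right and rows downward; lengths in m; the calibration is good to about 2 mm. A picture is of the moment at which its call begins: read the wrist's pose just before it. camera_params takes no time and is no camera call.
- ticket.hand_in(): hands the job in; it is judged then, once.
Trained networks look in the newest picture that a camera, given by its name, has taken for a name from the list of things; names that differ only in an ending like _2 or _b are one class to them, and where a whole thing is asked for, a point or a joint stands for the part that bears it (a point fixed in the world has none). Each returns a list of dicts, best first, with "p" (0 to 1); they miss things now and then, are a little off and sometimes report something else, mostly with a low value. They report only what shows in the picture. A call takes as long as a camera call.
- finder.trace(camera, query): "pixels" (480x640 bool, what is visible of it).
- finder.tip_of(camera, query): "centre" ([x, y, z] in m, in world coordinates, good to about 4 mm: a listed point, or the origin of a listed thing).
The state is a dict: "clock": time; "joints": joint angles; "dq": joint speeds; "effort": joint torques, N m; "tcp_pos": TCP position; "tcp_rot": TCP orientation; "force": force on the tool from outside, world axes, zero at the start; "moment": the same for the moment, N m; "opening": finger opening in m; "grip_force": force on a finger pad.
Only numpy, scipy, OpenCV 4.12 (cv2) and the standard library are available. Lean on these libraries where they do the work, as an engineer would, in place of code of your own. Each camera call takes 0.05 s, during which the arm holds its last target. There are 200 camera calls.

## Working session

There is one attempt and no reset: what is moved stays moved. The work goes in short steps, Python scripts to look and compute and a tool call to move; the robot and the scene stay as the last step left them, time stands still between calls to the robot, and variables do not carry over. Pictures are saved under pics/ and viewed, at most 10 in all, crops included, and the job is handed in when it is done.

Besides the shell and the picture viewer there is one more tool, called after "Emit:" by a JSON object that holds its "fn" and its "kwargs", one argument or row to a line. arm_command: Moves the arm, as the interface text tells. Its arguments: {"type":"object","properties":{"motion":{"type":"array","items":{"type":"array","items":{"type":"number"}}},"newtons":{"type":"number"}},"required":["motion"]}

```bash
mkdir -p pics; python3 - <<'E'
from plant import env,cams,ticket,finder
import cv2,numpy as np
np.set_printoptions(precision=4,suppress=True)
for c in ["top","side"]:
    im=cams.get_image(c); cv2.imwrite(f"pics/{c}0.png",im[:,:,::-1])
    for q in ["tray_blue","tray_orange","vial"]+[f"blue{i}_seat" for i in range(1,6)]:
        r=finder.tip_of(c,q)
        print(c,q,[(np.round(d["centre"],4),round(d["p"],2)) for d in r[:3]])
s=env.get_state(); print(s)
for c in ["top","side","wrist"]: print(cams.camera_params(c))
E
```

```text
top tray_blue [(array([ 0.5587,  0.1679, -0.0033]), 0.59)]
top tray_orange []
top vial [(array([0.4766, 0.1644, 0.0009]), 0.5)]
top blue1_seat [(array([0.5259, 0.2543, 0.0181]), 0.96)]
top blue2_seat [(array([0.5528, 0.2183, 0.0228]), 0.59)]
top blue3_seat [(array([0.5602, 0.1712, 0.0186]), 0.88)]
top blue4_seat [(array([0.5629, 0.1238, 0.0233]), 0.8)]
top blue5_seat [(array([0.5508, 0.0839, 0.0176]), 0.68)]
side tray_blue [(array([0.5563, 0.1683, 0.005 ]), 0.86), (array([0.5633, 0.1729, 0.0195]), 0.65), (array([0.5289, 0.2526, 0.0214]), 0.54)]
side tray_orange [(array([ 0.5472, -0.1873,  0.0003]), 0.86)]
side vial [(array([0.4756, 0.1607, 0.0014]), 0.94)]
side blue1_seat [(array([0.5291, 0.2541, 0.0206]), 0.86), (array([0.3694, 0.0064, 0.002 ]), 0.23)]
side blue2_seat [(array([0.5466, 0.2174, 0.0205]), 0.86), (array([ 0.4782,  0.1575, -0.0004]), 0.52)]
side blue3_seat [(array([0.5605, 0.1737, 0.0203]), 0.75)]
side blue4_seat [(array([0.5589, 0.1708, 0.0028]), 0.27)]
side blue5_seat [(array([0.5533, 0.0791, 0.0216]), 0.74)]
{'clock': 0.9, 'joints': array([ 1.304 ,  0.2406,  0.005 ,  
[... 582 characters left out ...]
37,  0.1857, -0.5718],
       [-0.1857, -0.0081,  0.9826, -0.947 ],
       [ 0.    ,  0.    ,  0.    ,  1.    ]])}
{'fx': 457.3968067398865, 'fy': 457.3968067398865, 'cx': 318.7388067935665, 'cy': 244.23498508328885, 'view': array([[ 0.7223, -0.6914,  0.0151, -0.429 ],
       [ 0.3642,  0.3989,  0.8416, -0.2597],
       [-0.5879, -0.6023,  0.54  , -0.434 ],
       [ 0.    ,  0.    ,  0.    ,  1.    ]])}
{'fx': 371.6125063433021, 'fy': 371.6125063433021, 'cx': 319.47679848143855, 'cy': 235.76911454341666, 'mount': array([[-0.0003,  0.951 ,  0.3091,  0.0792],
       [ 1.    , -0.0002,  0.0016,  0.001 ],
       [ 0.0015,  0.3091, -0.951 , -0.1343],
       [ 0.    ,  0.    ,  0.    ,  1.    ]])}
```

View pics/top0.png

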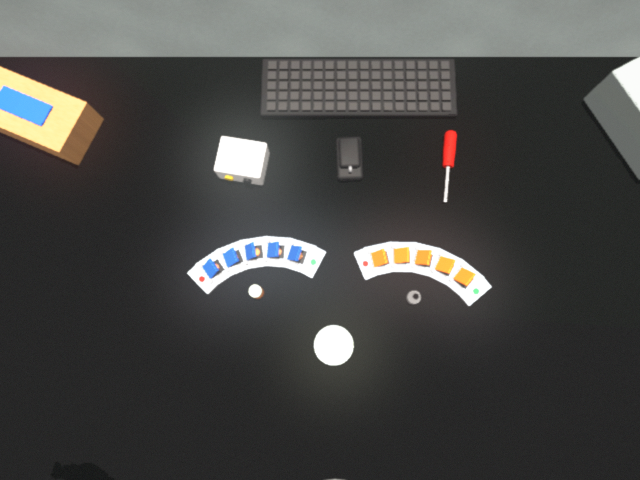

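View pics/side0.png

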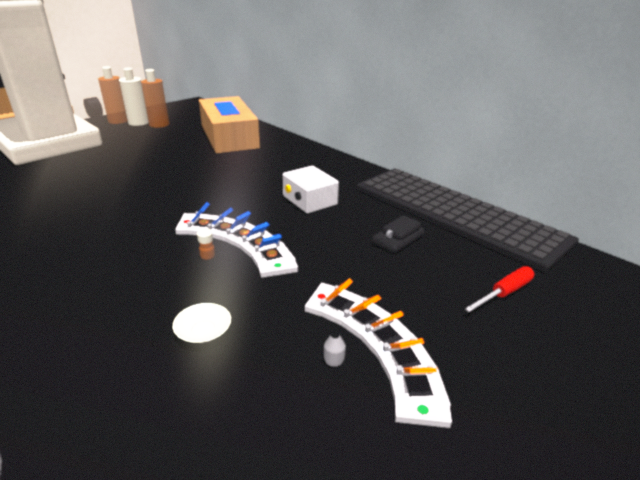

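The top view shows the blue tray with its red dot at about (202,279), green dot at (313,262) and the vial at (256,291). In the side view all five blue lids are open, the red-dot end is at about (187,222) and the green-dot end at (277,265). Next I'll fit the tray pose and plan the approach.

```bash
cat > h.py <<'E'
import numpy as np
from plant import env,cams,ticket,finder
from scipy.optimize import least_squares
from scipy.spatial.transform import Rotation as R
np.set_printoptions(precision=4,suppress=True)
A=[.46,.23,0,-.23,-.46]
def world(p,ang,r=.2):  # p = x,y,yaw ; tray arc angle
    l=np.array([-.2+r*np.cos(ang),r*np.sin(ang)]); c,s=np.cos(p[2]),np.sin(p[2])
    return np.array([p[0]+c*l[0]-s*l[1],p[1]+s*l[0]+c*l[1]])
def fit(obs): # list of (arc angle, xy)
    f=lambda p:np.concatenate([world(p,a)-np.array(q)[:2] for a,q in obs])
    r=least_squares(f,[.56,.17,.14],loss='soft_l1',f_scale=.003); return r.x,f(r.x).reshape(-1,2)
def togo(xy,z,phi): # turn about tool z (deg) and shift (cm) in present tool axes
    s=env.get_state(); r=R.from_quat(s['tcp_rot']); 
    d=r.inv().apply(np.r_[xy,z]-s['tcp_pos'])*100
    y=-np.array([np.sin(phi),-np.cos(phi),0]); z_=np.array([0,0,-1.]); x=np.cross(y,z_)
    t=(r.inv()*R.from_matrix(np.c_[x,y,z_])).as_rotvec(degrees=True)
    return t,d,s['tcp_pos'],s['clock']
E
python3 - <<'E'
from h import *
top=[(.5259,.2543),(.5528,.2183),(.5602,.1712),(.5629,.1238),(.5508,.0839)]
side=[(.5291,.2541),(.5466,.2174),(.5605,.1737),None,(.5533,.0791)]
o=[(a,q) for a,q in list(zip(A,top))+list(zip(A,side)) if q]+[(0,(.5587,.1679)),(0,(.5563,.1683))]
p,r=fit(o);print(p,r)
xy=world(p,.70);print(xy,togo(xy,.12,.70+p[2]))
E
```

```text
[0.5601 0.1708 0.1416] [[ 0.0011  0.0015]
 [-0.0044 -0.0031]
 [-0.0001 -0.0004]
 [-0.0016  0.0011]
 [ 0.0012 -0.0039]
 [-0.0021  0.0017]
 [ 0.0018 -0.0022]
 [-0.0004 -0.0029]
 [-0.0013  0.0009]
 [ 0.0014  0.0029]
 [ 0.0038  0.0025]]
[0.4953 0.2917] (array([  0.0015,   0.0009, -63.5048]), array([-40.0914,  -8.7982,  11.9324]), array([0.1318, 0.4823, 0.2393]), 0.9)
```

Emit:
{"fn": "arm_command", "kwargs": {
  "motion": [
    [0,0,0,-4,-0.9,0.7,0],
    [0,0,0,-4,-0.9,0.7,0],
    [0,0,0,-4,-0.9,0.7,0],
    [0,0,0,-4,-0.9,0.7,0],
    [0,0,0,-4,-0.9,0.7,0],
    [0,0,0,-4,-0.9,0.7,0],
    [0,0,0,-4,-0.9,0.7,0],
    [0,0,0,-4,-0.9,0.7,0],
    [0,0,0,-4,-0.9,0.7,0],
    [0,0,0,-4,-0.7,0.7,0]
  ],
  "newtons": 30
}}

```text
clock: 1.9
tcp_pos: [0.4959, 0.2908, 0.1691]
tcp_rot: [0.133, 0.991, 0.0, 0.0]
force: [1.0, 1.5, 0.2]
opening: 0.0003
grip_force: 0.0
```

Emit:
{"fn": "arm_command", "kwargs": {
  "motion": [
    [0,0,-8,0,0,0,0],
    [0,0,-8,0,0,0,0],
    [0,0,-8,0,0,0,0],
    [0,0,-8,0,0,0,0],
    [0,0,-8,0,0,0,0],
    [0,0,-8,0,0,0,0],
    [0,0,-8,0,0,0,0],
    [0,0,-7.5,0,0,0,0],
    [0,0,0,0,0,0,0]
  ]
}}

```text
clock: 2.8
tcp_pos: [0.4945, 0.292, 0.1692]
tcp_rot: [-0.408, 0.913, 0.0, -0.0]
force: [-0.0, 0.6, -0.6]
opening: -0.0002
grip_force: 0.0
```

```bash
python3 - <<'E'
from h import *
import cv2
s=env.get_state();print(s['tcp_pos'],s['tcp_rot'],s['opening'],s['joints'],s['force'])
for c in ["wrist","side","top"]:
    im=cams.get_image(c);cv2.imwrite(f"pics/{c}1.png",im[:,:,::-1])
    for q in ["tray_blue"]+[f"blue{i}_seat" for i in range(1,6)]:
        print(c,q,[(np.round(d["centre"],4),round(d["p"],2)) for d in finder.tip_of(c,q)[:2]])
E
```

```text
[0.4945 0.292  0.1692] [-0.4083  0.9128  0.     -0.0001] -0.00016806683827976648 [ 0.5333  0.4242  0.081   1.2278  0.     -0.3078] [-0.0233  0.6287 -0.6403]
wrist tray_blue [(array([ 0.561 ,  0.1708, -0.0019]), 0.74)]
wrist blue1_seat [(array([0.5282, 0.2542, 0.0215]), 0.93)]
wrist blue2_seat [(array([0.5458, 0.2125, 0.0207]), 0.76)]
wrist blue3_seat [(array([0.5612, 0.1723, 0.0192]), 0.58)]
wrist blue4_seat [(array([0.5627, 0.124 , 0.0204]), 0.62)]
wrist blue5_seat [(array([0.557 , 0.0797, 0.0241]), 0.64)]
side tray_blue [(array([ 0.4768,  0.1607, -0.0009]), 0.61), (array([0.5597, 0.168 , 0.0036]), 0.58)]
side blue1_seat [(array([0.53  , 0.2539, 0.0229]), 0.8)]
side blue2_seat []
side blue3_seat [(array([0.5592, 0.1717, 0.0217]), 0.77)]
side blue4_seat [(array([0.5594, 0.1226, 0.0187]), 0.61)]
side blue5_seat [(array([0.5521, 0.081 , 0.0181]), 0.59)]
top tray_blue [(array([0.5513, 0.082 , 0.0173]), 0.68), (array([0.5609, 0.1701, 0.0014]), 0.67)]
top blue1_seat [(array([0.5254, 0.2556, 0.0192]), 0.63), (array([0.5645, 0.1728, 0.0206]), 0.48)]
top blue2_seat [(array([0.5512, 0.2185, 0.0212]), 0.58)]
top blue3_seat [(array([ 0.5472, -0.1896, -0.0012]), 0.61)]
top blue4_seat [(array([0.5656, 0.1252, 0.0188]), 0.79)]
top blue5_seat [(array([0.5546, 0.085 , 0.0192]), 0.64), (array([ 0.4633, -0.161 , -0.0005]), 0.52)]
```

View pics/wrist1.png

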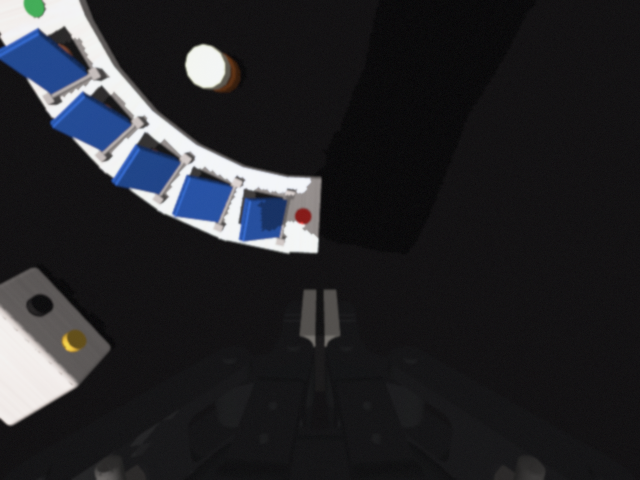

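The wrist view shows the lids in a row from lid 1 (265,215) to lid 5 (45,62). The red dot is at (303,216), the vial at (210,68), and the shut fingertips end at about row 291.

```bash
python3 - <<'E'
from h import *
S=[[(.5259,.2543),(.5528,.2183),(.5602,.1712),(.5629,.1238),(.5508,.0839)],
[(.5291,.2541),(.5466,.2174),(.5605,.1737),None,(.5533,.0791)],
[(.5282,.2542),(.5458,.2125),(.5612,.1723),(.5627,.124),(.557,.0797)],
[(.53,.2539),None,(.5592,.1717),(.5594,.1226),(.5521,.081)],
[(.5254,.2556),(.5512,.2185),None,(.5656,.1252),(.5546,.085)]]
o=[(a,q) for s in S for a,q in zip(A,s) if q]+[(0,q) for q in [(.5587,.1679),(.5563,.1683),(.561,.1708),(.5597,.168),(.5609,.1701)]]
p,r=fit(o);print(p,r.std(0))
c=cams.camera_params("wrist");M=np.linalg.inv(c['mount'])
s=env.get_state();Rt=R.from_quat(s['tcp_rot'])
def px(t):
    q=M@np.r_[t,1];return np.array([c['cx']+c['fx']*q[0]/-q[2],c['cy']-c['fy']*q[1]/-q[2]])
print("tip",[px((x,y,z)) for x,y,z in[(.011,0,.008),(-.011,0,.008),(.011,.0,.0)]])
for a in A: print(a,px(Rt.inv().apply(np.r_[world(p,a),.02]-s['tcp_pos'])))
# hinge mid points
for a in A: print('hinge',px(Rt.inv().apply(np.r_[world(p,a)+.02*(world(p,a+.001)-world(p,a-.001))/.0004,.0185]-s['tcp_pos'])))
np.save('p.npy',p)
for a in [.70,.68]: print(togo(world(p,a),.0305,a+p[2]))
E
```

```text
[0.5606 0.1707 0.1476] [0.0021 0.0022]
tip [array([318.9371, 283.9752]), array([318.9739, 329.7171]), array([318.8992, 292.6093])]
0.46 [257.5372 212.8039]
0.23 [200.7392 193.1316]
0 [146.4235 160.2313]
-0.23 [ 96.1769 113.8221]
-0.46 [51.9933 53.7274]
hinge [282.6338 217.9925]
hinge [225.2323 203.9972]
hinge [169.72   176.9054]
hinge [117.5482 136.4481]
hinge [70.5182 82.3806]
(array([-0.0007,  0.0026, -0.3524]), array([ 0.0102, -0.0991, 13.8815]), array([0.4945, 0.292 , 0.1693]), 3.85)
(array([-0.0007,  0.0026,  0.7935]), array([ 0.0118, -0.4991, 13.8815]), array([0.4945, 0.292 , 0.1693]), 3.85)
```

Emit:
{"fn": "arm_command", "kwargs": {
  "motion": [
    [0,0,0,0,0,3,0],
    [0,0,0,0,0,3,0],
    [0,0,0,0,0,3,0],
    [0,0,0,0,0,2,0],
    [0,0,0,0,0,1,0],
    [0,0,0,0,0,0,0]
  ]
}}

```text
clock: 4.45
tcp_pos: [0.4935, 0.2914, 0.0479]
tcp_rot: [-0.408, 0.913, -0.0, -0.002]
force: [-0.5, 0.3, 0.5]
opening: -0.0002
grip_force: 0.0
```

```bash
python3 - <<'E'
from h import *
import cv2
im=cams.get_image("side");s=env.get_state()
c=cams.camera_params("side")
def px(w):
    q=c['view']@np.r_[w,1];return np.array([c['cx']+c['fx']*q[0]/-q[2],c['cy']-c['fy']*q[1]/-q[2]])
t=R.from_quat(s['tcp_rot'])
print(s['tcp_pos'],s['force'])
x0,y0=150,150
for dy in(-.0145,.0145):
  for dx in (-.011,.011):
    print([((px(s['tcp_pos']+t.apply([dx,dy,z]))-[x0,y0])*6) for z in(.008,0)])
cv2.imwrite("pics/side2.png",cv2.resize(im[y0:y0+100,x0:x0+130,::-1],None,fx=6,fy=6,interpolation=cv2.INTER_CUBIC))
E
```

```text
[0.4944 0.2919 0.0493] [0.665  0.7763 1.1208]
[array([212.077 , 325.6129]), array([208.5487, 303.5256])]
[array([197.418 , 357.9789]), array([193.7412, 335.5806])]
[array([121.4381, 325.8234]), array([117.4623, 303.7102])]
[array([104.8295, 358.2339]), array([100.6856, 335.809 ])]
```

View pics/side2.png

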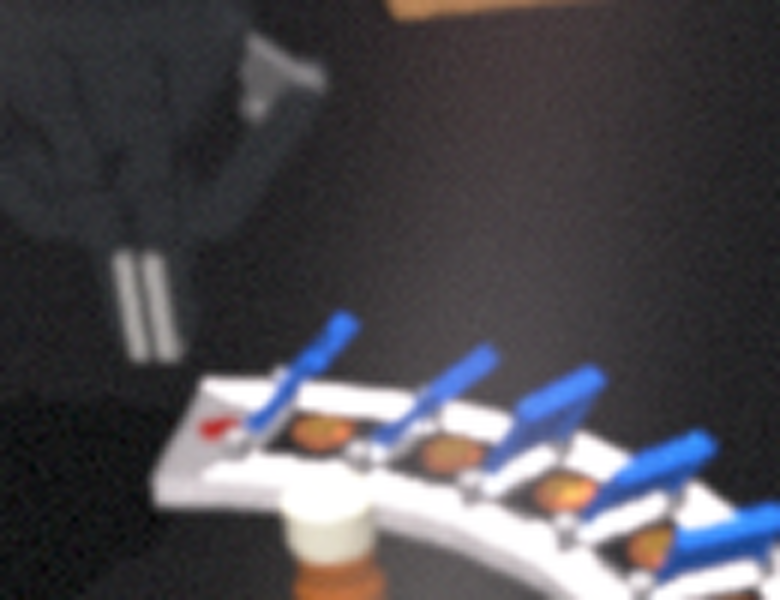

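The side crop shows the fingertip bottoms at about (155,360). That matches the projected tip 8 mm ahead of the TCP. Next I descend at the red-dot end.

Emit:
{"fn": "arm_command", "kwargs": {
  "motion": [
    [0,0,0,0,0,0.6,0],
    [0,0,0,0,0,0.6,0],
    [0,0,-0.3,0,0,0.4,0],
    [0,0,0,0,0,0.2,0],
    [0,0,0,0,0,0.08,0],
    [0,0,0,0,0,0,0],
    [0,0,0,0,0,0,0]
  ]
}}

```text
clock: 5.2
tcp_pos: [0.4946, 0.292, 0.0307]
tcp_rot: [-0.411, 0.912, -0.0, 0.0]
force: [-0.1, -0.2, -0.1]
opening: -0.0002
grip_force: 0.0
```

```bash
python3 - <<'E'
from h import *
p=np.load('p.npy');print(togo(world(p,.70),.0305,.70+p[2]),env.get_state()['force'])
E
```

```text
(array([-0.0073,  0.016 , -0.0523]), array([ 0.0219, -0.0945,  0.0168]), array([0.4946, 0.292 , 0.0307]), 5.2) [-0.1055 -0.1622 -0.0744]
```

Emit:
{"fn": "arm_command", "kwargs": {
  "motion": [
    [0,0,0,0.02,-0.1,0.02,0],
    [0,0,1.8,0.01,-0.63,0,0],
    [0,0,1.8,0.01,-0.63,0,0],
    [0,0,1.8,0.01,-0.63,0,0],
    [0,0,1.8,0.01,-0.63,0,0],
    [0,0,1.8,0.01,-0.63,0,0],
    [0,0,1.8,0.01,-0.63,0,0],
    [0,0,1.8,0.01,-0.63,0,0],
    [0,0,1.8,0.01,-0.63,0,0]
  ]
}}

```text
clock: 6.1
tcp_pos: [0.5287, 0.2528, 0.0303]
tcp_rot: [-0.292, 0.956, -0.0, 0.0]
force: [-0.3, 0.7, -0.0]
opening: -0.0003
grip_force: 0.1
```

```bash
python3 - <<'E'
from h import *
p=np.load('p.npy');a=.70-8*.01*np.pi;print(togo(world(p,a),.0305,a+p[2]),env.get_state()['force'])
E
```

```text
(array([-0.0093,  0.0011, -0.2108]), array([-0.0139,  0.086 , -0.0196]), array([0.5287, 0.2528, 0.0303]), 6.1) [-0.2969  0.7108 -0.0476]
```

Emit:
{"fn": "arm_command", "kwargs": {
  "motion": [
    [0,0,1.8,0.01,-0.63,0,0],
    [0,0,1.8,0.01,-0.63,0,0],
    [0,0,1.8,0.01,-0.63,0,0],
    [0,0,1.8,0.01,-0.63,0,0],
    [0,0,1.8,0.01,-0.63,0,0],
    [0,0,1.8,0.01,-0.63,0,0],
    [0,0,1.8,0.01,-0.63,0,0],
    [0,0,1.8,0.01,-0.63,0,0],
    [0,0,1.8,0.01,-0.63,0,0]
  ]
}}

```text
clock: 7.0
tcp_pos: [0.5532, 0.202, 0.0303]
tcp_rot: [-0.154, 0.988, -0.0, -0.0]
force: [-0.2, 0.2, 0.9]
opening: -0.0002
grip_force: 0.1
```

```bash
python3 - <<'E'
from h import *
import cv2
p=np.load('p.npy');a=.70-17*.01*np.pi;print(togo(world(p,a),.0305,a+p[2]),env.get_state()['force'])
im=cams.get_image("side")
cv2.imwrite("pics/side3.png",cv2.resize(im[150:250,150:310,::-1],None,fx=5,fy=5,interpolation=cv2.INTER_CUBIC))
E
```

```text
(array([-0.0063, -0.006 , -0.206 ]), array([-0.0164,  0.1   , -0.0226]), array([0.5532, 0.202 , 0.0303]), 7.0) [-0.1692  0.1584  0.8503]
```

View pics/side3.png

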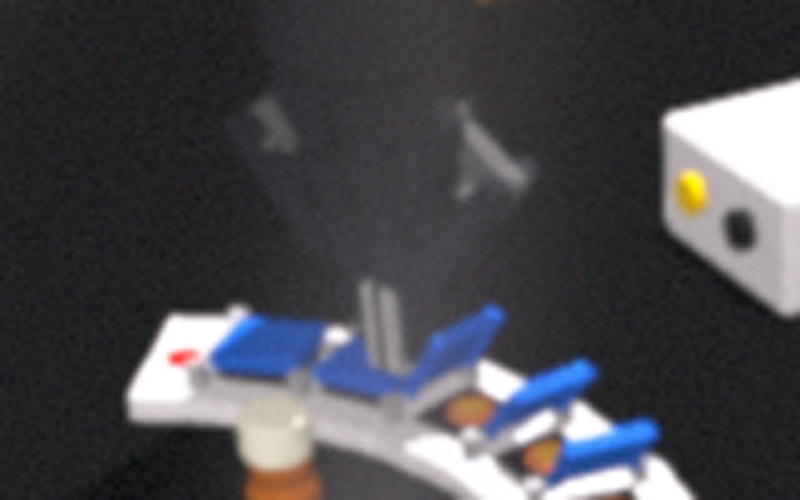

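Lid 1 at (265,345) is shut, the fingers are over lid 2 at (360,370), and the tray has not moved. I'll carry on along the arc.

Emit:
{"fn": "arm_command", "kwargs": {
  "motion": [
    [0,0,1.8,0.01,-0.63,0,0],
    [0,0,1.8,0.01,-0.63,0,0],
    [0,0,1.8,0.01,-0.63,0,0],
    [0,0,1.8,0.01,-0.63,0,0],
    [0,0,1.8,0.01,-0.63,0,0],
    [0,0,1.8,0.01,-0.63,0,0],
    [0,0,1.8,0.01,-0.63,0,0],
    [0,0,1.8,0.01,-0.63,0,0],
    [0,0,1.8,0.01,-0.63,0,0],
    [0,0,1.8,0.01,-0.63,0,0]
  ]
}}

```text
clock: 8.05
tcp_pos: [0.5629, 0.1402, 0.0304]
tcp_rot: [0.002, 1.0, 0.0, 0.0]
force: [-0.1, -0.6, 0.9]
opening: -0.0002
grip_force: 0.2
```

```bash
python3 - <<'E'
from h import *
p=np.load('p.npy');a=.70-27*.01*np.pi;print(togo(world(p,a),.0305,a+p[2]),env.get_state()['force'])
E
```

```text
(array([ 0.0066,  0.0176, -0.1918]), array([ 0.01  ,  0.0981, -0.0078]), array([0.5629, 0.1402, 0.0304]), 8.05) [-0.0542 -0.5821  0.9086]
```

Emit:
{"fn": "arm_command", "kwargs": {
  "motion": [
    [0,0,1.8,0.01,-0.63,0,0],
    [0,0,1.8,0.01,-0.63,0,0],
    [0,0,1.8,0.01,-0.63,0,0],
    [0,0,1.8,0.01,-0.63,0,0],
    [0,0,1.8,0.01,-0.63,0,0],
    [0,0,1.8,0.01,-0.63,0,0],
    [0,0,1.8,0.01,-0.63,0,0],
    [0,0,1.8,0.01,-0.63,0,0],
    [0,0,1.8,0.01,-0.63,0,0],
    [0,0,1.8,0.01,-0.63,0,0]
  ]
}}

```text
clock: 9.05
tcp_pos: [0.5526, 0.078, 0.0303]
tcp_rot: [0.159, 0.987, -0.0, -0.0]
force: [-0.2, -0.6, -0.2]
opening: 0.0
grip_force: 0.1
```

Emit:
{"fn": "arm_command", "kwargs": {
  "motion": [
    [0,0,1.8,0.01,-0.63,0,0],
    [0,0,1.8,0.01,-0.63,0,0],
    [0,0,1.8,0.01,-0.63,0,0],
    [0,0,1.8,0.01,-0.63,0,0],
    [0,0,1.8,0.01,-0.63,0,0],
    [0,0,1.8,0.01,-0.63,0,0],
    [0,0,1.8,0.01,-0.63,0,0],
    [0,0,1.8,0.01,-0.63,0,0],
    [0,0,0,0,0,0,0]
  ]
}}

```text
clock: 9.95
tcp_pos: [0.5307, 0.0324, 0.0302]
tcp_rot: [0.281, 0.96, -0.0, -0.0]
force: [-0.5, 0.5, -0.0]
opening: -0.0001
grip_force: 0.0
```

```bash
python3 - <<'E'
from h import *
import cv2
p=np.load('p.npy');a=.70-45*.01*np.pi;print(togo(world(p,a),.0305,a+p[2]),env.get_state()['force'])
im=cams.get_image("side")
cv2.imwrite("pics/side4.png",cv2.resize(im[180:290,150:310,::-1],None,fx=5,fy=5,interpolation=cv2.INTER_CUBIC))
E
```

```text
(array([-0.032 , -0.0311, -0.1598]), array([ 0.0059,  0.1849, -0.0275]), array([0.5307, 0.0324, 0.0302]), 9.95) [-0.5144  0.4607 -0.0193]
```

View pics/side4.png

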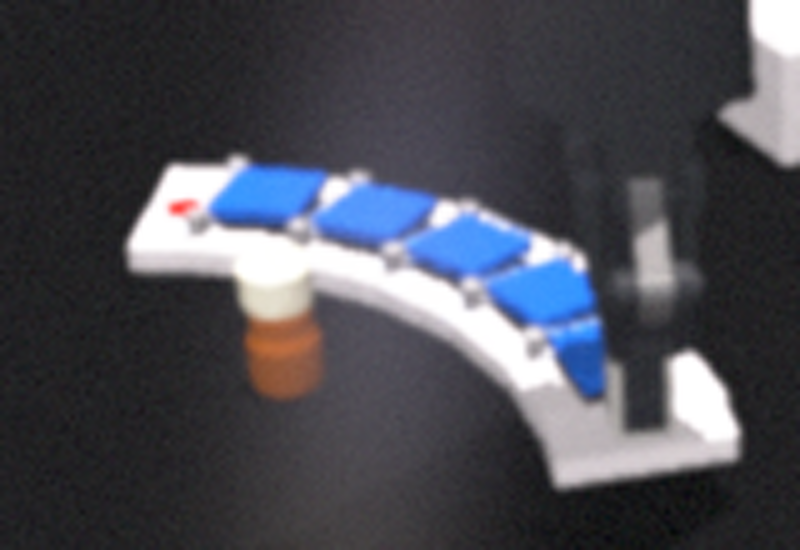

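All five lids look shut, from lid 1 at (268,195) to lid 5 at (580,355). The tray and vial are in place and the fingers are past lid 5. I'll lift clear now.

Emit:
{"fn": "arm_command", "kwargs": {
  "motion": [
    [0,0,0,0,-0.3,-0.5,0],
    [0,0,0,0,-0.3,-1.5,0],
    [0,0,0,0,0,-3,0],
    [0,0,0,0,0,-4,0],
    [0,0,0,3,0,-4,0],
    [0,0,0,4,0,-3,0],
    [0,0,0,4,0,0,0],
    [0,0,0,2,0,0,0],
    [0,0,0,0,0,0,0],
    [0,0,0,0,0,0,0]
  ]
}}

```text
clock: 11.0
tcp_pos: [0.419, 0.0982, 0.1909]
tcp_rot: [0.279, 0.96, 0.0, 0.001]
force: [0.2, 1.0, -0.3]
opening: -0.0004
grip_force: 0.0
```

```bash
python3 - <<'E'
from h import *
import cv2
s=env.get_state();print(s['tcp_pos'],s['clock'],s['force'])
im=cams.get_image("side");im2=cams.get_image("top")
a=cv2.resize(im[190:290,160:310,::-1],(780,520),interpolation=cv2.INTER_CUBIC)
cv2.imwrite("pics/side5.png",a);cv2.imwrite("pics/top5.png",im2[:,:,::-1])
E
```

```text
[0.419  0.0982 0.1909] 11.0 [ 0.183   0.9509 -0.2729]
```

View pics/side5.png

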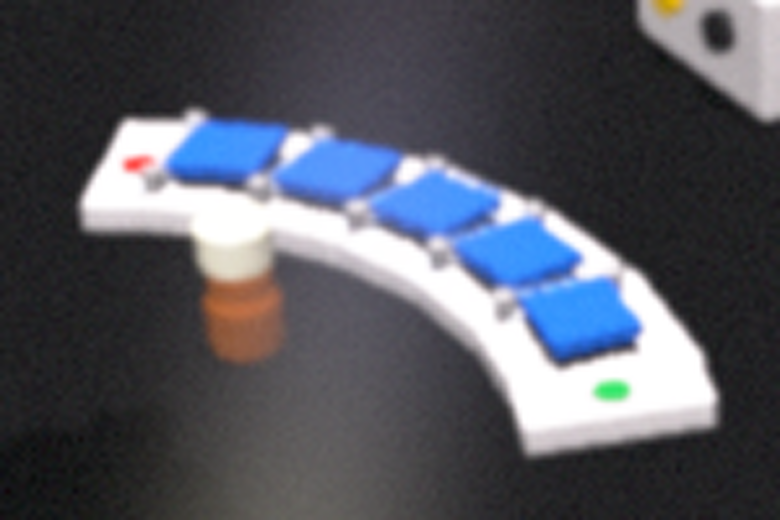

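View pics/top5.png

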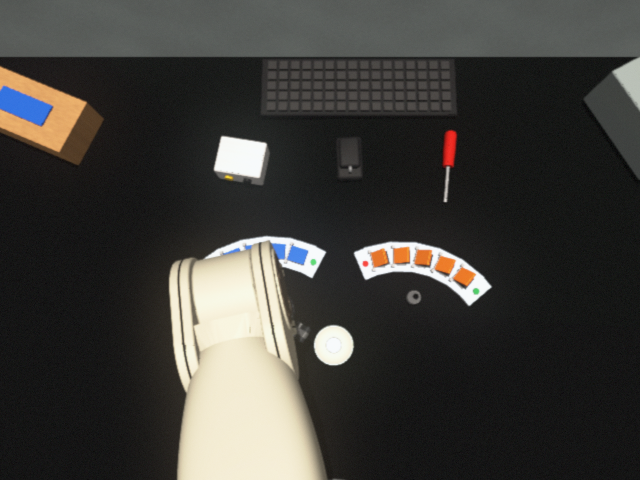

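The side crop shows lids 1 to 5 flat, from (228,150) to (580,318). In the top view the green dot is still at (313,262), and the orange tray, whose lids are still open, and the other objects have not moved. I'll hand in.

```bash
python3 -c "
from plant import ticket
print(ticket.hand_in())"
```

```text
the job is handed in; nothing more can be done
None
```

I shut all five blue lids in one low pass from the red dot to the green dot; the final pictures show the tray and everything else in place and the orange lids still open, and I handed the job in.

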